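# Function test of a bench stop station

### The job

Do the daily test of the stop circuit with the two cordless control stations on the bench: press the three-lobed mushroom stop button right in and let go, so that it stays latched in by itself, then push it round clockwise (seen from above) with a fingertip until it unlatches and springs fully out again. With the stop out, press the low flat reset button on the other station right in to re-arm the circuit, and let it come back out. Only touch and push: do not lift the stations or shove them about, leave the start button sunk in its tall guard ring alone, and leave the vial, bottle and log book beside them where they are.

Things in the scene. Friction and masses are not known exactly. Their poses are not given: they have to be found in the camera images.
- stop_station: stop station: grey box 80 x 80 mm, lid 60 mm above the bench, lying loose (about 1.4 kg) on rubber feet; one large black three-lobed mushroom button in the middle of the lid, a stub antenna (top 65 mm above the bench) on its back (+x) side. Origin at the centre of its underside, z up; the button's axis is this z axis.
- stop_top (a point): centre of the domed top of the stop button, on its axis, 93 mm above the bench when out; moves and turns with it. Head 20 mm thick: radius 20 mm in its three hollows, 33 mm at the tips of its three lobes (16 mm wide, centred 25 mm out, full height in their lower 12 mm). Lobes lie at 0 and +-120 deg from this point's x axis about its z (up), hollows half-way between, one along -x.
- stop_press (a joint): how far the stop button is pushed in, m: 0 out, about 0.0066 latched, stop at 0.009. A spring of 4 N (out) to 10 N (in) pushes it out; the latch snaps in at about 0.0072, adding a few N on the way, then the button stays in by itself.
- stop_twist (a joint): turn of the stop button, rad, clockwise from above positive (white arrows on it): 0 at rest, end stop 0.9. A light spring (2 to 4 N at a lobe) turns it back. Turning the latched button past about 0.55 to 0.6 unlatches it and it springs out. A fingertip lowered into a hollow beside the core can push the next lobe round.
- button_station: push-button station: grey box 80 mm (x) by 150 mm (y), lid 60 mm above the bench, lying loose (about 1.4 kg) on rubber feet, with a stub antenna at its back. On the lid from its +y end to its -y end: the reset button (y = +40 mm), a small white lamp (y = 0), the guarded start button (y = -40 mm). Origin at the centre of its underside, z up.
- reset_top (a point): centre of the flat round top of the reset button, 24 mm across, 71 mm above the bench, standing 6 mm proud of its low black bezel; moves with it, z up.
- reset_button (a joint): how far the reset button is pushed in, m: 0 out, 0.0045 fully in; a spring of 3 to 6.5 N returns it.
- start_top (a point): centre of the flat round top of the start button, 24 mm across, 70 mm above the bench, sunk 4 mm inside a black guard ring 35 mm across whose rim is 74 mm above the bench. Not to be pressed.
- start_button (a joint): how far the start button is pushed in, m: 0 out, 0.0045 fully in. Must stay out.
- cal_vial: small white vial with a wide screw cap, 25 mm across, 46 mm tall, loose behind the stop station; origin at the centre of its underside. A bystander.
- control_bottle: small brown bottle with a screw cap, 33 mm across, 62 mm tall, loose behind the push-button station; origin at the centre of its underside. A bystander.
- log_book: flat dark blue log book, 210 (x) by 152 (y) by 14 mm, loose on the bench to the left of the stations; origin at the centre of its underside. A bystander.

How it is judged:
By the outcome, as a careful person would: the job done as asked, in the order asked, and still so for the second after the job is handed in, with the robot touching nothing.
It also fails if it takes over 54 s, if anything falls off the work surface, if the arm or the gripper's body presses on something with over 40 N, if the wrist force passes 120 N, or if a joint passes its speed limit or range.

### The arm

A 6-joint arm with a two-finger parallel gripper is mounted at the origin on a cart in front of the work surface, level with it; the furniture and walls round the work are solid. World frame = base frame: x ahead of the robot, y to its left, z up, the work surface at z = 0. Lengths are in m, angles in rad, forces in N, time in s.
With the tool pointing down it reaches from about 0.375 to 0.9 m from the base axis. Payload 3.1 kg.
Tool frame: the origin (TCP) lies between the finger pads; the fingertips stand tcp_to_tips ahead of it and the grasp point (between the pads) lies 11 mm behind it (tcp_to_tips is the distance from the TCP to the fingertips, in m); z points along the fingers, y is the direction in which the jaws open and shut (so a half turn about z gives the same grasp; the last joint's range is limited). The gripper opens to 87 mm and grips with 3 to 60 N. Pads are 19 mm wide; open, the fingers measure 117 mm over their backs; the gripper's body (75 mm by 190 mm) begins 51 mm behind the grasp point.
Start: joints at [0.939, 0.527, 1.433, -0, 1.181, -0.178], TCP at [0.274, 0.562, 0.231] pointing down, gripper open.
Joint ranges: [-3.08, 3.08], [-0.75, 2.2], [0.22, 2.44], [-1.43, 4.57], [0, 2.65], [-2.85, 2.85]. Speed limits (rad/s): [2.79, 2.79, 3.14, 3.14, 3.14, 3.14].

### API

Orientations are given as a unit quaternion [x, y, z, w].
In Python, from bench import * gives the robot as it stands. The module is installed in compiled form; this text tells all that it offers.
- The arm moves only by the tool move_arm, never from a script. Its arguments are lists of equal length, an entry for each row: "travel": the shift along the tool's x, y, z in mm, a list of three; "twist": the turn about the tool's z in degrees. In form: {"travel": [[x, y, z], ...], "twist": [twist, ...]}. A call has 1 to 20 rows; each row is the pose to reach, as a shift and turn from the pose measured when the call began, along the tool's axes at that moment; what a row does not reach only later rows make up. A row lasts 1/8 s, in which the tool goes at most 62.5 mm and 10.7 degrees, less where a joint would pass 70% of its speed; a pose out of reach is approached as far as the arm can. A call with a gripper value outside its range is refused whole. "fingers" is the opening, from 0 (shut) to 1 (fully open), set as the call begins (left out, the last holds). The fingers move at their own pace and stop on an object; "grip_force" is the grip in N (left out, the last holds). Time passes only in rows, so rows that repeat a pose let the fingers close. It gives the time, the measured TCP pose, the force and the opening at its end, in the units of the state.
- state(): the state, without advancing time (a new reading comes with each control period).
- snapshot(name): name is "scene" or "top"; returns (picture, depth): 420x560x3 uint8, red, green, blue; 420x560 float32, m along the optical axis (not along the pixel's ray), 0 where there is no reading.
- calibration(name): a dict with "fx", "fy", "cx", "cy" (pixels), "T" (4x4, takes a point from camera to world coordinates). Camera axes: x right, y up, looking along -z (the intrinsics and any distortion apply to the point x, -y, -z); pixel columns grow to the right and rows downward; lengths in m; the calibration is good to about 2 mm. A picture is of the moment at which its call begins. calibration takes no time and is no camera call.
- sign_off(): hands the job in, once; it reports no verdict.
The state is a dict: "time_s": time; "q": joint angles; "joint_velocities": joint speeds; "tau": joint torques, N m; "eef_pos": TCP position; "eef_rot": TCP orientation; "contact_force": force on the tool from outside, world axes, zero at the start; "moment": the same for the moment, N m; "width": opening from 0.0 (shut) to 1.0 (fully open).
Only numpy, scipy, OpenCV 4.12 (cv2) and the standard library are available. Lean on these libraries where they do the work, as an engineer would, in place of code of your own. Each camera call takes 0.05 s, during which the arm holds its last target. There are 200 camera calls.

## Working session

There is one attempt and no reset: what is moved stays moved. The work goes in short steps, Python scripts to look and compute and a tool call to move; the robot and the scene stay as the last step left them, time stands still between calls to the robot, and variables do not carry over. Pictures are saved under pics/ and viewed, about 8 in all and at most 12, crops included, and the job is handed in when it is done.

Besides the shell and the picture viewer there is one more tool, called after "Emit:" by a JSON object that holds its "method" and its "body", one argument or row to a line. move_arm: Moves the arm, as the interface text tells. Its arguments: {"type":"object","properties":{"travel":{"type":"array","items":{"type":"array","items":{"type":"number"}}},"twist":{"type":"array","items":{"type":"number"}},"fingers":{"type":"number"},"grip_force":{"type":"number"}},"required":["travel","twist"]}

```bash
ls; mkdir -p pics; cat > h.py <<'E'
from bench import *
import numpy as np, cv2
def save(name,fn,crop=None,s=1):
    p,d=snapshot(name); np.savez(''+fn+'.npz',p=p,d=d)
    im=p[...,::-1]
    if crop: im=im[crop[1]:crop[3],crop[0]:crop[2]]
    cv2.imwrite('pics/'+fn+'.png',cv2.resize(im,None,fx=s,fy=s)); return p,d
def ray(c,u,v):
    T=c['T'];r=np.array([(u-c['cx'])/c['fx'],-(v-c['cy'])/c['fy'],-1]);return T[:3,3],T[:3,:3]@r
def plane(c,u,v,z):
    o,r=ray(c,u,v);return o+r*(z-o[2])/r[2]
def depthpt(c,d,u,v):
    o,r=ray(c,u,v);return o+r*d[int(v),int(u)]
E
python3 - <<'E'
from h import *
for n in('scene','top'):
    c=calibration(n);print(n,{k:np.round(v,4).tolist() for k,v in c.items()})
    save(n,n+'0')
print(state())
E
```

```text
pics
scene {'fx': 529.7307, 'fy': 529.7307, 'cx': 284.6304, 'cy': 220.6632, 'T': [[0.6806, 0.4769, -0.5562, 0.0182], [-0.7327, 0.445, -0.515, -0.1218], [0.0018, 0.758, 0.6523, 0.692], [0.0, 0.0, 0.0, 1.0]]}
top {'fx': 486.6676, 'fy': 486.6676, 'cx': 281.5497, 'cy': 209.3383, 'T': [[0.0073, 0.9927, -0.1203, 0.4231], [-1.0, 0.0075, 0.0007, 0.3559], [0.0016, 0.1203, 0.9927, 0.9892], [0.0, 0.0, 0.0, 1.0]]}
{'time_s': 0.1, 'q': array([ 9.38512398e-01,  5.28363482e-01,  1.43377988e+00, -1.55452091e-05,
        1.18138789e+00, -1.78494059e-01]), 'joint_velocities': array([-0.00169611, -0.00213075, -0.00348038,  0.00066051, -0.00103468,
       -0.00151439]), 'tau': array([-7.81322542e-04, -4.40990067e+01, -1.77149177e+01,  6.33881078e-02,
        5.34217805e-02, -4.40962731e-05]), 'eef_pos': array([0.27357173, 0.56122988, 0.22967362]), 'eef_rot': array([ 2.24950144e-01,  9.74369793e-01, -8.93570992e-04, -3.75663203e-04]), 'contact_force': array([ 0.02193599,  0.491036  , -0.59406131]), 'moment': array([-0.04020649,  0.01564768,  0.02597346]), 'width': 0.9976882558876222}
```

View pics/scene0.png

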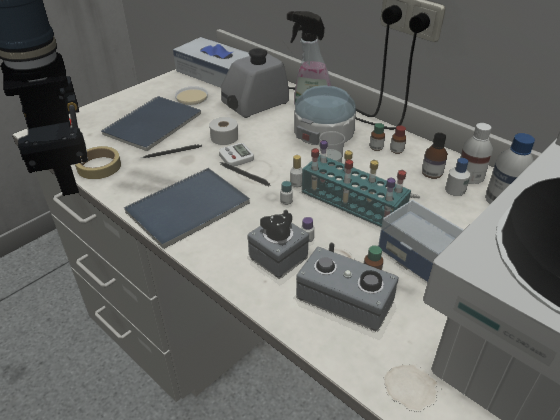

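View pics/top0.png

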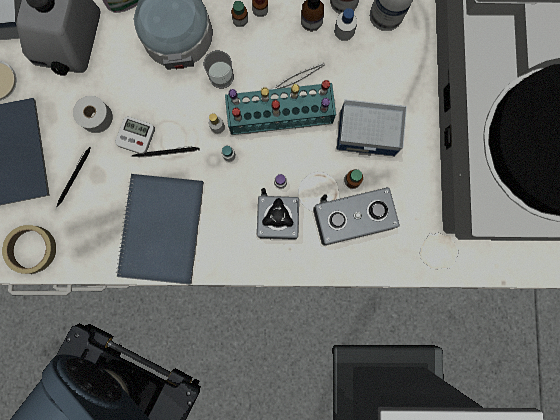

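```bash
python3 -c "
import bench;print([n for n in dir(bench) if n[0]!='_'], getattr(bench,'tcp_to_tips',None))"
```

```text
['MotionError', 'calibration', 'sign_off', 'snapshot', 'state', 'tcp_to_tips'] 0.008
```

The scene view shows the stop station near (278,240) and the button station near (347,285). The top view shows the stop button at (278,213), the reset at (337,220) and the guarded start at (377,210). Next I'll zoom in and measure.

```bash
python3 - <<'E'
from h import *
t=np.load('top0.npz');s=np.load('scene0.npz');ct=calibration('top');cs=calibration('scene')
a=cv2.resize(t['p'][160:260,245:415,::-1],None,fx=4.7,fy=4.7,interpolation=cv2.INTER_CUBIC)[:,:800]
cv2.imwrite('pics/topcrop.png',a)
b=cv2.resize(s['p'][200:330,240:405,::-1],None,fx=4.5,fy=4.5,interpolation=cv2.INTER_CUBIC)
cv2.imwrite('pics/scenecrop.png',b)
print(plane(ct,278,213,.093),plane(ct,337,220,.071),plane(ct,377,210,.07))
for u,v in((278,213),(337,220),(357,216),(262,232),(377,210)): print(u,v,depthpt(ct,t['d'],u,v).round(4))
# box lids by height
H,W=t['d'].shape;uu,vv=np.meshgrid(np.arange(W),np.arange(H))
T=ct['T'];r=np.stack([(uu-ct['cx'])/ct['fx'],-(vv-ct['cy'])/ct['fy'],-np.ones_like(uu)],-1)@T[:3,:3].T
P=T[:3,3]+r*t['d'][...,None]
for nm,zl,zh in(('lid',.05,.066),('head',.08,.105)):
    m=((P[...,2]>zl)&(P[...,2]<zh)&(uu>240)&(uu<420)&(vv>185)&(vv<260)).astype(np.uint8)
    for c in cv2.findContours(m,0,2)[0]:
        if cv2.contourArea(c)<60: continue
        mm=np.zeros_like(m);cv2.drawContours(mm,[c],-1,1,-1);k=(mm&m)>0
        q=P[k];(x,y),(w,h),an=cv2.minAreaRect((q[:,:2]*1000).astype(np.float32))
        print(nm,len(q),(x,y),(w,h),an,np.median(q[:,2]),q[:,:2].mean(0))
E
```

```text
[0.52484285 0.36172986 0.093     ] [0.5148268  0.24991953 0.071     ] [0.5346155  0.17355862 0.07      ]
278 213 [0.525  0.3617 0.0915]
337 220 [0.5152 0.2494 0.0668]
357 216 [0.5232 0.2112 0.0667]
262 232 [0.4917 0.3922 0.0615]
377 210 [0.5346 0.1736 0.0701]
lid 1153 (522.3233032226562, 362.7175598144531) (80.01822662353516, 80.25784301757812) 88.4634017944336 0.05910814823450139 [0.52031134 0.36260869]
lid 2812 (525.6605834960938, 210.01327514648438) (80.0412368774414, 150.82513427734375) 13.995555877685547 0.059195683924556375 [0.52428988 0.21302306]
head 536 (528.2276000976562, 362.90618896484375) (56.242950439453125, 51.5406494140625) 88.24569702148438 0.09054073096745008 [0.52116129 0.36282748]
```

View pics/topcrop.png

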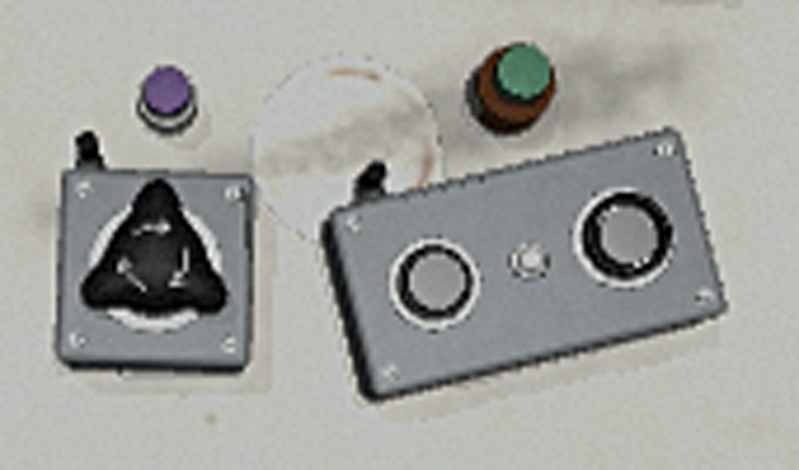

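View pics/scenecrop.png

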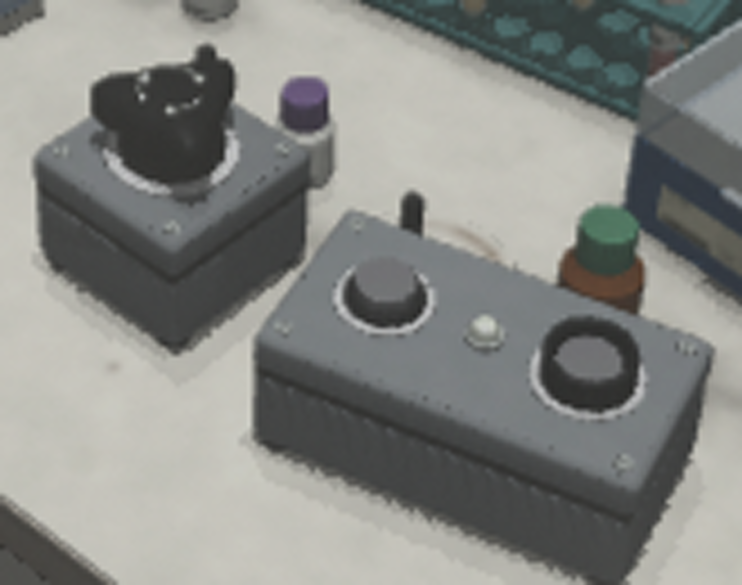

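The crops confirm two things. The left button on the wide station is the low-bezel reset, at topcrop (435,282). The right one is the start button in its tall ring. The stop lobes point back (+x) and to both sides, with a hollow toward the robot. Stop axis ≈ (0.522, 0.3627), station yaw ≈ -1.5°; reset ≈ (0.5155, 0.2493). I'll move above the stop with the fingers shut.

Emit:
{"method": "move_arm", "body": {
  "travel": [
    [-31,-7,8],
    [-62,-14,16],
    [-93,-21,24],
    [-124,-28,32],
    [-155,-35,40],
    [-186,-42,48],
    [-217,-49,56],
    [-248,-56,64],
    [-279,-63,72],
    [-310,-69.7,80],
    [-310,-69.7,80],
    [-310,-69.7,80]
  ],
  "twist": [6.5,13,19.5,26,32.5,39,45.5,52,58.5,65.5,65.5,65.5],
  "fingers": 0,
  "grip_force": 10
}}

```text
time_s: 1.6
eef_pos: [0.5208, 0.3626, 0.1493]
eef_rot: [0.716, 0.698, -0.002, -0.0]
contact_force: [-0.3, 0.1, -0.2]
width: 0.005
```

```bash
cat >> h.py <<'E'
from scipy.spatial.transform import Rotation as Ro
AX=np.array([.522,.3627]); RS=np.array([.5155,.2493])
def rel(x,y,z):
    s=state();return (Ro.from_quat(s['eef_rot']).as_matrix().T@(np.array([x,y,z])-s['eef_pos'])*1000).round(1)
def show():
    s=state();R=Ro.from_quat(s['eef_rot']).as_matrix()
    print(s['time_s'],s['eef_pos'].round(4),'jaw',np.degrees(np.arctan2(R[1,1],R[0,1])).round(1),'X',R[:,0].round(3),'tool z',R[:,2].round(4),'F',s['contact_force'].round(2),'w',round(s['width'],3))
E
python3 - <<'E'
from h import *
show();print(rel(*AX,.150));save('scene','s1',(220,130,400,270),4)
E
```

```text
1.6 [0.5208 0.3626 0.1493] jaw -1.5 X [ 0.025  1.    -0.002] tool z [-0.0027 -0.0017 -1.    ] F [-0.34  0.09 -0.18] w 0.005
[ 0.1  1.2 -0.7]
```

View pics/s1.png

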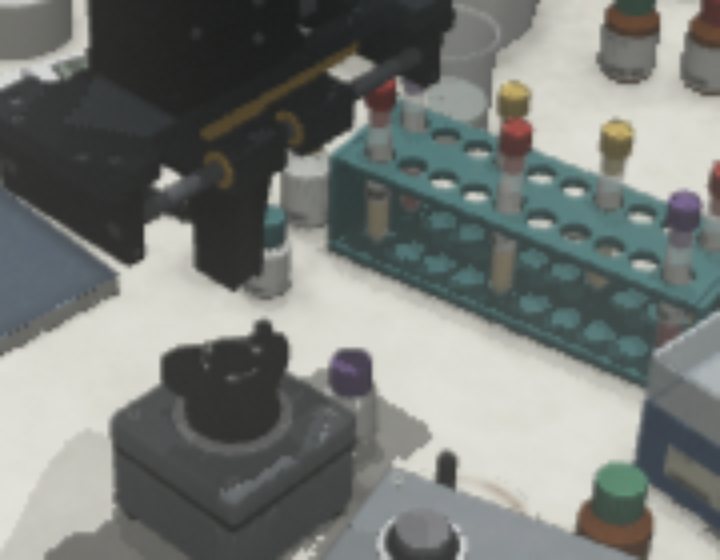

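The shut fingers hang over the stop head, roughly at (230,270) in the crop, with everything else clear. Now I'll press.

Emit:
{"method": "move_arm", "body": {
  "travel": [
    [0,1,15],
    [0,1,30],
    [0,1,42],
    [0,1,46],
    [0,1,49],
    [0,1,51],
    [0,1,53],
    [0,1,55],
    [0,1,56.5],
    [0,1,57.5],
    [0,1,57.5]
  ],
  "twist": [0,0,0,0,0,0,0,0,0,0,0]
}}

```text
time_s: 3.02
eef_pos: [0.5212, 0.3629, 0.0938]
eef_rot: [0.716, 0.698, -0.001, -0.0]
contact_force: [-3.5, -0.9, 7.7]
width: 0.007
```

```bash
python3 -c "
from h import *
show()"
```

```text
3.025 [0.5212 0.3629 0.0938] jaw -1.4 X [ 0.025  1.    -0.002] tool z [-0.0022 -0.0015 -1.    ] F [-3.51 -0.9   7.66] w 0.007
```

Emit:
{"method": "move_arm", "body": {
  "travel": [
    [0,0.5,1.5],
    [0,0.5,3],
    [0,0.5,4],
    [0,0.5,4]
  ],
  "twist": [0,0,0,0]
}}

```text
time_s: 3.52
eef_pos: [0.5212, 0.3629, 0.0922]
eef_rot: [0.716, 0.698, -0.001, -0.0]
contact_force: [-4.5, -1.4, 11.4]
width: 0.007
```

Emit:
{"method": "move_arm", "body": {
  "travel": [
    [0,0,-5],
    [0,0,-20],
    [0,0,-40],
    [0,-20,-40],
    [0,-45,-40],
    [0,-45,-40]
  ],
  "twist": [0,0,0,0,0,0]
}}

```text
time_s: 4.28
eef_pos: [0.4749, 0.3641, 0.1328]
eef_rot: [0.715, 0.699, -0.002, -0.001]
contact_force: [-0.4, 0.7, 0.2]
width: 0.005
```

```bash
python3 - <<'E'
from h import *
show()
p,d=save('scene','s2',(235,195,335,285),6)
o=np.load('scene0.npz')['d']
c=calibration('scene')
for u,v in((275,222),(277,218),(280,224)): print(depthpt(c,o,u,v).round(4),depthpt(c,d,u,v).round(4))
# lid corners change? mask of image diffs
q=np.load('scene0.npz')['p']
a=cv2.resize(q[195:285,235:335,::-1],None,fx=4,fy=4);b=cv2.resize(p[195:285,235:335,::-1],None,fx=4,fy=4)
cv2.imwrite('pics/cmp.png',np.hstack([a,b]))
# orbit poses (R=38mm) in current tool frame
s=state();R=Ro.from_quat(s['eef_rot']).as_matrix()
for k in range(0,66,7):
    a=np.radians(180-1.5-k);print(k,rel(AX[0]+.038*np.cos(a),AX[1]+.038*np.sin(a),.078))
E
```

```text
4.275 [0.4749 0.3641 0.1328] jaw -1.3 X [ 0.023  1.    -0.002] tool z [-0.0032 -0.0018 -1.    ] F [-0.4   0.71  0.24] w 0.005
[0.5161 0.3621 0.0916] [0.5204 0.3662 0.0865]
[0.5241 0.3649 0.0941] [0.5302 0.3707 0.087 ]
[0.5162 0.3503 0.094 ] [0.523  0.3567 0.0858]
0 [-0.5  7.4 54.9]
7 [ 4.2  7.7 54.9]
14 [ 8.7  8.6 54.9]
21 [13.1 10.  54.9]
28 [17.4 11.9 54.9]
35 [21.3 14.4 54.9]
42 [24.9 17.3 54.9]
49 [28.2 20.6 54.9]
56 [31.  24.3 54.9]
63 [33.3 28.3 54.9]
```

View pics/cmp.png

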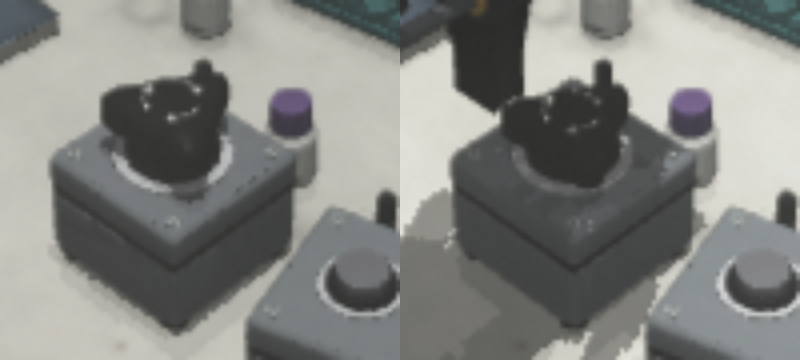

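The stop is latched: depth shows the top about 7 mm lower, and the comparison shows the head sunk with the station unmoved. Next I'll lower the fingers into the front hollow.

Emit:
{"method": "move_arm", "body": {
  "travel": [
    [0,4,10],
    [0,6.5,22],
    [0,6.5,34],
    [0,6.5,44],
    [0,6.5,50],
    [0,6.5,55],
    [0,6.5,55]
  ],
  "twist": [0,0,0,0,0,0,0]
}}

```text
time_s: 5.2
eef_pos: [0.4829, 0.3642, 0.0777]
eef_rot: [0.715, 0.699, -0.001, -0.0]
contact_force: [0.2, -0.1, 0.3]
width: 0.007
```

```bash
python3 - <<'E'
from h import *
show()
for k in range(0,71,7):
    a=np.radians(180-1.5-k);print(k,rel(AX[0]+.038*np.cos(a),AX[1]+.038*np.sin(a),.078))
E
```

```text
5.2 [0.4829 0.3642 0.0777] jaw -1.4 X [ 0.024  1.    -0.001] tool z [-0.0015 -0.0011 -1.    ] F [ 0.21 -0.12  0.34] w 0.007
0 [-0.4  1.1 -0.3]
7 [ 4.2  1.4 -0.3]
14 [ 8.8  2.3 -0.3]
21 [13.2  3.7 -0.3]
28 [17.4  5.6 -0.4]
35 [21.3  8.  -0.4]
42 [25.  10.9 -0.4]
49 [28.2 14.3 -0.4]
56 [31.  17.9 -0.4]
63 [33.4 22.  -0.4]
70 [35.2 26.2 -0.4]
```

Emit:
{"method": "move_arm", "body": {
  "travel": [
    [4.2,1,0],
    [8.8,2,0],
    [13.2,3.5,0],
    [17.4,5.5,0],
    [21.3,8,0],
    [21.3,8,0]
  ],
  "twist": [7,14,21,28,35,35]
}}

```text
time_s: 5.95
eef_pos: [0.4907, 0.3854, 0.0779]
eef_rot: [0.892, 0.452, -0.001, -0.0]
contact_force: [-3.0, 0.2, 0.2]
width: 0.005
```

```bash
python3 - <<'E'
from h import *
show()
for k in range(35,71,5):
    a=np.radians(180-1.5-k);print(k,rel(AX[0]+.038*np.cos(a),AX[1]+.038*np.sin(a),.078))
p,d=save('scene','s3',(235,195,335,285),5)
E
```

```text
5.95 [0.4907 0.3854 0.0779] jaw -36.3 X [ 0.591  0.806 -0.002] tool z [-0.0025 -0.0012 -1.    ] F [-2.96  0.22  0.17] w 0.005
35 [ 0.3  0.7 -0.1]
40 [ 3.7  0.9 -0.1]
45 [ 6.9  1.3 -0.1]
50 [10.2  2.  -0.2]
55 [13.3  3.  -0.2]
60 [16.4  4.3 -0.2]
65 [19.3  5.9 -0.2]
70 [22.1  7.7 -0.2]
```

View pics/s3.png

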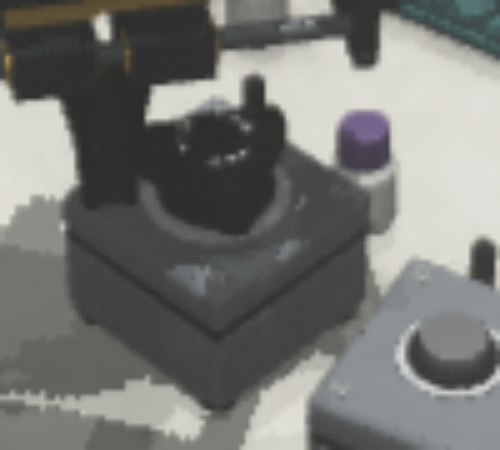

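The finger sits at (100,170) and is turning the lobe with about 3 N; the box hasn't moved. I'll carry on.

Emit:
{"method": "move_arm", "body": {
  "travel": [
    [3.7,0.9,0],
    [6.9,1.3,0],
    [10.2,2,0],
    [13.3,3,0],
    [16.4,4.3,0],
    [18.7,5.5,0],
    [18.7,5.5,0]
  ],
  "twist": [5,10,15,20,25,29,29]
}}

```text
time_s: 6.88
eef_pos: [0.5062, 0.3981, 0.0784]
eef_rot: [0.977, 0.215, -0.001, -0.0]
contact_force: [-1.7, 1.9, 2.6]
width: 0.004
```

```bash
python3 - <<'E'
from h import *
show()
p,d=save('scene','s4',(235,195,335,285),5)
c=calibration('scene')
for u,v in((275,222),(277,218),(280,224)): print(depthpt(c,d,u,v).round(4))
for k in range(67,-15,-8):
    a=np.radians(180-1.5-k);print(k,rel(AX[0]+.039*np.cos(a),AX[1]+.039*np.sin(a),.078))
E
```

```text
6.875 [0.5062 0.3981 0.0784] jaw -65.1 X [ 0.907  0.421 -0.001] tool z [-1.5e-03  6.0e-04 -1.0e+00] F [-1.72  1.92  2.57] w 0.004
[0.5188 0.3647 0.0883]
[0.5287 0.3693 0.0887]
[0.52   0.3539 0.0894]
67 [ 1.6 -0.3  0.5]
59 [-3.8 -0.2  0.5]
51 [-9.2  0.6  0.5]
43 [-14.4   2.1   0.5]
35 [-19.4   4.4   0.5]
27 [-23.9   7.3   0.5]
19 [-28.1  10.9   0.5]
11 [-31.7  15.    0.5]
3 [-34.7  19.5   0.5]
-5 [-37.   24.4   0.5]
-13 [-38.6  29.6   0.5]
```

View pics/s4.png

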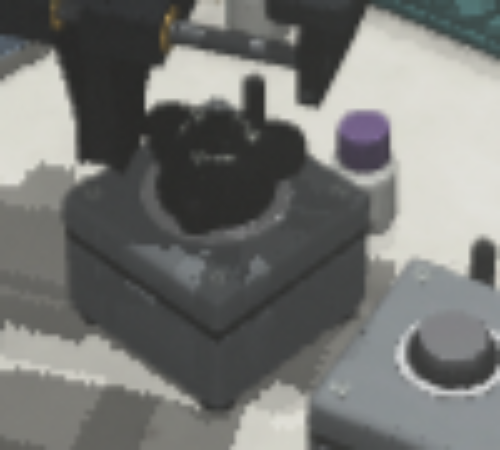

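The button turned well past the release angle and its top has started to rise. I'll orbit back to free it, then lift away.

Emit:
{"method": "move_arm", "body": {
  "travel": [
    [-3.8,-0.2,0],
    [-9.2,0.6,0],
    [-14.4,2.1,0],
    [-19.4,4.4,0],
    [-23.9,7.3,0],
    [-28.1,10.9,0],
    [-31.7,15,0],
    [-34.5,18.8,0],
    [-34.5,18.8,0],
    [-34.5,18.8,-10],
    [-34.5,18.8,-30],
    [-34.5,18.8,-55],
    [-34.5,18.8,-55]
  ],
  "twist": [-5,-13,-21,-29,-37,-45,-53,-60,-60,-60,-60,-60,-60]
}}

```text
time_s: 8.55
eef_pos: [0.4849, 0.3675, 0.136]
eef_rot: [0.738, 0.675, 0.003, 0.0]
contact_force: [0.1, -0.5, -0.2]
width: 0.003
```

```bash
python3 - <<'E'
from h import *
show()
p,d=save('scene','s5')
q=np.load('scene0.npz')['p'];o=np.load('scene0.npz')['d']
c=calibration('scene')
for u,v in((275,222),(277,218),(280,224)): print(depthpt(c,o,u,v).round(4),depthpt(c,d,u,v).round(4))
f=lambda x:cv2.resize(x[195:285,235:335,::-1],None,fx=4,fy=4)
cv2.imwrite('pics/cmp2.png',np.hstack([f(q),f(p)]))
# reset: jaw stays; target above
print(rel(*RS,.125))
E
```

```text
8.55 [0.4849 0.3675 0.136 ] jaw -5.1 X [0.089 0.996 0.004] tool z [ 0.0043  0.0033 -1.    ] F [ 0.09 -0.49 -0.2 ] w 0.003
[0.5161 0.3621 0.0916] [0.5203 0.3662 0.0865]
[0.5241 0.3649 0.0941] [0.5298 0.3704 0.0874]
[0.5162 0.3503 0.094 ] [0.5222 0.356  0.0867]
[-114.3   42.     9.4]
```

View pics/cmp2.png

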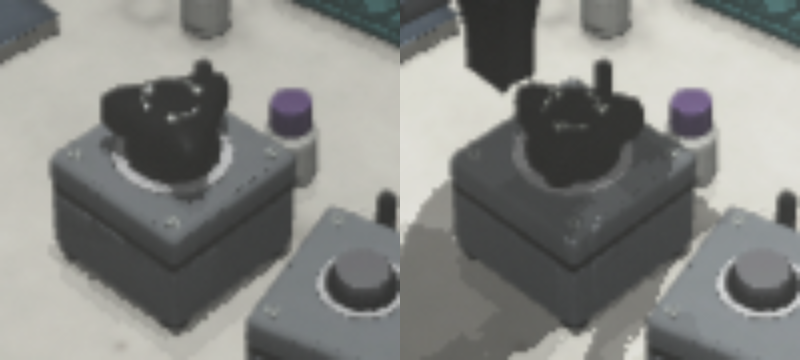

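It's still low and turned, so I'll move aside and look again.

Emit:
{"method": "move_arm", "body": {
  "travel": [
    [0,0,-40],
    [-40,0,-60],
    [-90,0,-60],
    [-140,0,-60],
    [-150,0,-60],
    [-150,0,-60]
  ],
  "twist": [0,0,0,0,0,0]
}}

```text
time_s: 9.35
eef_pos: [0.4703, 0.2171, 0.1938]
eef_rot: [0.739, 0.674, 0.001, -0.001]
contact_force: [0.3, -0.4, 1.0]
width: 0.006
```

```bash
python3 - <<'E'
from h import *
show()
p,d=save('scene','s6');t,dt=save('top','t6')
o=np.load('scene0.npz')['d'];c=calibration('scene')
for u,v in((275,222),(277,218),(280,224)): print(depthpt(c,o,u,v).round(4),depthpt(c,d,u,v).round(4))
a=cv2.resize(p[200:280,240:320,::-1],(400,400),interpolation=2);b=cv2.resize(t[180:250,243:313,::-1],(400,400),interpolation=2)
cv2.imwrite('pics/cmp3.png',np.hstack([a,b]))
E
```

```text
9.35 [0.4703 0.2171 0.1938] jaw -5.2 X [0.091 0.996 0.002] tool z [ 7.0e-04  2.1e-03 -1.0e+00] F [ 0.27 -0.36  1.01] w 0.006
[0.5161 0.3621 0.0916] [0.5178 0.3637 0.0896]
[0.5241 0.3649 0.0941] [0.3834 0.2295 0.2604]
[0.5162 0.3503 0.094 ] [0.5226 0.3563 0.0864]
```

View pics/cmp3.png

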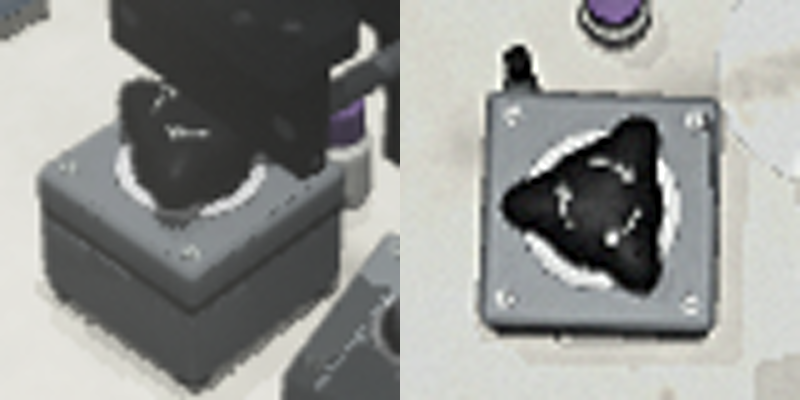

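The top view shows the lobes stuck about 30° clockwise: left lobe at (510,205), the others at (640,125) and (650,285). So the push came up short. I'll measure the angle and height.

```bash
python3 - <<'E'
from h import *
ct=calibration('top')
p,d=snapshot('top');np.savez('t7.npz',p=p,d=d);print('t',state()['time_s'])
H,W=d.shape;uu,vv=np.meshgrid(np.arange(W),np.arange(H))
T=ct['T'];r=np.stack([(uu-ct['cx'])/ct['fx'],-(vv-ct['cy'])/ct['fy'],-np.ones_like(uu)],-1)@T[:3,:3].T
for f in('top0','t6','t7'):
    D=np.load(f+'.npz')['d'];P=T[:3,3]+r*D[...,None]
    rr=np.hypot(P[...,0]-AX[0],P[...,1]-AX[1])
    k=(rr<.012);print(f,'dome z',np.median(P[...,2][k]))
    h=(P[...,2]>.068)&(rr<.045)&(P[...,2]<.11);q=P[h]
    c=q[:,:2].mean(0);k=(rr>.024)&h;an=np.arctan2(P[...,1]-AX[1],P[...,0]-AX[0])[k]
    z=np.exp(3j*an).mean();print('  head centroid',c.round(4),'phase',np.degrees(np.angle(z)/3).round(1),abs(z).round(2),k.sum())
    l=(P[...,2]>.05)&(P[...,2]<.063)&(abs(uu-278)<26)&(abs(vv-215)<28)
    print('  lid',cv2.minAreaRect((P[l][:,:2]*1000).astype(np.float32)))
E
```

```text
t 9.5
top0 dome z 0.09182420393189838
  head centroid [0.521  0.3628] phase -1.2 0.87 101
  lid ((528.9697265625, 362.5392761230469), (80.01822662353516, 93.55530548095703), 88.4634017944336)
t6 dome z 0.08557795091428039
  head centroid [0.5211 0.3627] phase -28.7 0.88 97
  lid ((529.0637817382812, 362.43194580078125), (79.86631774902344, 93.96517944335938), 88.62271881103516)
t7 dome z 0.08615867688350398
  head centroid [0.5211 0.3627] phase -28.3 0.88 97
  lid ((528.7998657226562, 362.947265625), (92.51393127441406, 79.33672332763672), 0.2645556628704071)
```

It's latched at 6 mm and turned about 27°. The fingertip is thinner radially than assumed and slid out to the lobe tip. I'll go in again deeper, closer to the core, in the same hollow (now at 151.5°).

```bash
sed -i 's/AX=np.array.*; RS/AX=np.array([.5211,.3627]); RS/' h.py; python3 - <<'E'
from h import *
show();a=np.radians(151.5)
for z in(.194,.125,.078): print(rel(AX[0]+.035*np.cos(a),AX[1]+.035*np.sin(a),z))
E
```

```text
9.5 [0.4706 0.2185 0.194 ] jaw -5.1 X [0.088 0.996 0.002] tool z [ 0.0017  0.0023 -1.    ] F [ 0.19 -0.11 -0.94] w 0.008
[162.    5.5   0.4]
[161.9   5.4  69.4]
[161.7   5.3 116.4]
```

Emit:
{"method": "move_arm", "body": {
  "travel": [
    [40,1,0],
    [80,2,0],
    [120,4,0],
    [160,5,0],
    [162,5.4,30],
    [162,5.4,69],
    [162,5.4,90],
    [162,5.4,105],
    [162,5.4,116],
    [162,5.4,116]
  ],
  "twist": [6,12,18,23.4,23.4,23.4,23.4,23.4,23.4,23.4]
}}

```text
time_s: 10.75
eef_pos: [0.4902, 0.3798, 0.0779]
eef_rot: [0.859, 0.512, 0.001, -0.001]
contact_force: [-0.2, -0.2, 0.6]
width: 0.009
```

```bash
python3 - <<'E'
from h import *
show();a=np.radians(151.5)
for R in(.035,.031,.03,.029): print(rel(AX[0]+R*np.cos(a),AX[1]+R*np.sin(a),.078))
E
```

```text
10.75 [0.4902 0.3798 0.0779] jaw -28.4 X [0.476 0.879 0.002] tool z [ 9.0e-04  1.9e-03 -1.0e+00] F [-0.18 -0.19  0.58] w 0.009
[-0.3  0.3 -0.1]
[-0.3  4.3 -0.1]
[-0.3  5.3 -0.1]
[-0.3  6.3 -0.1]
```

Now inward along tool y, in small steps.

Emit:
{"method": "move_arm", "body": {
  "travel": [
    [0,1.5,0],
    [0,3,0],
    [0,4,0],
    [0,4.5,0],
    [0,4.5,0]
  ],
  "twist": [0,0,0,0,0]
}}

```text
time_s: 11.38
eef_pos: [0.4943, 0.3776, 0.078]
eef_rot: [0.859, 0.512, 0.001, -0.001]
contact_force: [-0.4, 0.0, 0.3]
width: 0.002
```

Emit:
{"method": "move_arm", "body": {
  "travel": [
    [0,1,0],
    [0,2,0],
    [0,2,0]
  ],
  "twist": [0,0,0]
}}

```text
time_s: 11.75
eef_pos: [0.4961, 0.3766, 0.078]
eef_rot: [0.859, 0.512, 0.001, -0.001]
contact_force: [0.6, 1.2, -0.6]
width: 0.007
```

```bash
python3 - <<'E'
from h import *
show();s=state();v=s['eef_pos'][:2]-AX;print('R',np.hypot(*v),np.degrees(np.arctan2(v[1],v[0])))
for k in range(0,41,5):
    a=np.radians(151.5-k);print(k,rel(AX[0]+.029*np.cos(a),AX[1]+.029*np.sin(a),.078))
E
```

```text
11.75 [0.4961 0.3766 0.078 ] jaw -28.5 X [0.476 0.879 0.002] tool z [ 0.0011  0.002  -1.    ] F [ 0.64  1.17 -0.64] w 0.007
R 0.02859943105302662 150.9139084354626
0 [-0.3 -0.4  0. ]
5 [ 2.2 -0.3  0. ]
10 [4.7 0.  0. ]
15 [7.2 0.6 0.1]
20 [9.6 1.4 0.1]
25 [12.   2.3  0.1]
30 [14.2  3.5  0.1]
35 [16.3  4.9  0.1]
40 [18.3  6.4  0.1]
```

Emit:
{"method": "move_arm", "body": {
  "travel": [
    [2.2,-0.3,0],
    [4.7,0,0],
    [7.2,0.6,0],
    [9.6,1.4,0],
    [12,2.3,0],
    [14.2,3.5,0],
    [14.2,3.5,0]
  ],
  "twist": [5,10,15,20,25,30,30]
}}

```text
time_s: 12.62
eef_pos: [0.5046, 0.3873, 0.0776]
eef_rot: [0.962, 0.272, -0.001, -0.001]
contact_force: [-2.6, -0.6, 0.7]
width: 0.008
```

```bash
python3 - <<'E'
from h import *
show();s=state();v=s['eef_pos'][:2]-AX;print('R',np.hypot(*v),np.degrees(np.arctan2(v[1],v[0])))
p,d=save('scene','s8',(235,195,335,285),5)
o=np.load('scene0.npz')['d'];c=calibration('scene')
for u,v in((275,222),(277,218),(280,224)): print(depthpt(c,d,u,v).round(4))
for k in range(30,56,5):
    a=np.radians(151.5-k);print(k,rel(AX[0]+.029*np.cos(a),AX[1]+.029*np.sin(a),.078))
E
```

```text
12.625 [0.5046 0.3873 0.0776] jaw -58.4 X [ 0.852  0.524 -0.001] tool z [-0.0017  0.0013 -1.    ] F [-2.65 -0.63  0.75] w 0.008
R 0.029607731582509872 123.84276640703472
[0.5137 0.3598 0.0945]
[0.5225 0.3633 0.096 ]
[0.5162 0.3502 0.094 ]
30 [ 1.1  0.5 -0.3]
35 [ 3.6  0.7 -0.3]
40 [ 6.2  1.  -0.3]
45 [ 8.6  1.5 -0.3]
50 [11.   2.3 -0.3]
55 [13.4  3.3 -0.3]
```

The top is at 94 mm, so it has sprung out. I'll orbit back out and lift.

```bash
python3 - <<'E'
from h import *
for i,k in enumerate(range(0,55,9)):
    a=np.radians(124+k);R=.030+.0013*i;print(k,rel(AX[0]+R*np.cos(a),AX[1]+R*np.sin(a),.078))
E
```

```text
0 [-0.2 -0.4 -0.3]
9 [-5.1 -1.2 -0.3]
18 [-10.3  -1.   -0.3]
27 [-15.6  -0.   -0.3]
36 [-20.8   1.9  -0.3]
45 [-25.8   4.8  -0.3]
54 [-30.4   8.6  -0.3]
```

Emit:
{"method": "move_arm", "body": {
  "travel": [
    [-5.1,-1.2,0],
    [-10.3,-1,0],
    [-15.6,0,0],
    [-20.8,1.9,0],
    [-25.8,4.8,0],
    [-30.4,8.6,0],
    [-30.4,8.6,0],
    [-30.4,8.6,-15],
    [-30.4,8.6,-50],
    [-30.4,8.6,-105],
    [-70,-16,-115],
    [-110,-40,-115],
    [-150,-65,-115],
    [-150,-65,-115]
  ],
  "twist": [-9,-18,-27,-36,-45,-54,-54,-54,-54,-54,-54,-54,-54,-54]
}}

```text
time_s: 14.42
eef_pos: [0.3394, 0.3634, 0.1939]
eef_rot: [0.733, 0.68, -0.001, -0.001]
contact_force: [-0.2, -0.2, 0.7]
width: 0.005
```

```bash
python3 - <<'E'
from h import *
show()
ct=calibration('top');p,d=snapshot('top');np.savez('t9.npz',p=p,d=d)
H,W=d.shape;uu,vv=np.meshgrid(np.arange(W),np.arange(H))
T=ct['T'];r=np.stack([(uu-ct['cx'])/ct['fx'],-(vv-ct['cy'])/ct['fy'],-np.ones_like(uu)],-1)@T[:3,:3].T
for f in('top0','t9'):
    D=np.load(f+'.npz')['d'];P=T[:3,3]+r*D[...,None]
    rr=np.hypot(P[...,0]-AX[0],P[...,1]-AX[1])
    k=(rr<.012);print(f,'dome z',np.median(P[...,2][k]))
    h=(P[...,2]>.068)&(rr<.045)&(P[...,2]<.11);q=P[h]
    c=q[:,:2].mean(0);k=(rr>.024)&h;an=np.arctan2(P[...,1]-AX[1],P[...,0]-AX[0])[k]
    z=np.exp(3j*an).mean();print('  head centroid',c.round(4),'phase',np.degrees(np.angle(z)/3).round(1),abs(z).round(2),k.sum())
print(rel(*RS,.125),rel(*RS,.071+.008))
cv2.imwrite('pics/t9.png',cv2.resize(p[160:260,245:415,::-1],None,fx=4,fy=4))
E
```

```text
14.425 [0.3394 0.3634 0.1939] jaw -4.3 X [0.074 0.997 0.   ] tool z [-2.9e-03  6.0e-04 -1.0e+00] F [-0.15 -0.22  0.66] w 0.005
top0 dome z 0.09183584306080522
  head centroid [0.521  0.3628] phase -1.8 0.88 100
t9 dome z 0.09188604503324488
  head centroid [0.521  0.3627] phase -1.7 0.88 103
[-101.8  181.4   68.9] [-102.   181.4  114.9]
```

View pics/t9.png

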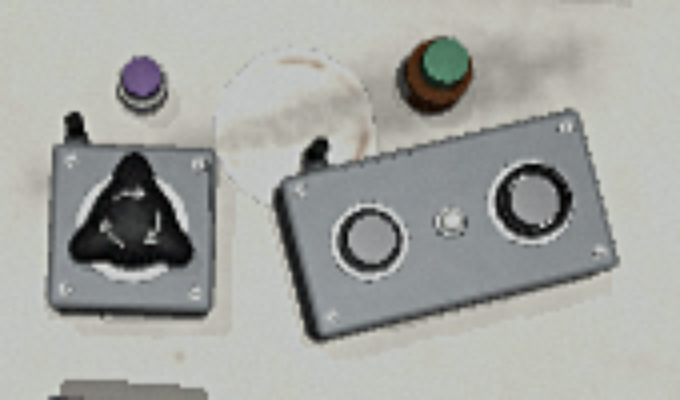

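The stop is back out (dome height and angle match the start), and nothing has moved; the reset is at (371,241) in the crop. Going to the reset now.

Emit:
{"method": "move_arm", "body": {
  "travel": [
    [-25,45,0],
    [-51,90,0],
    [-77,135,0],
    [-102,181,0],
    [-102,181,30],
    [-102,181,70],
    [-102,181,95],
    [-102,181,108],
    [-102,181,108]
  ],
  "twist": [0,0,0,0,0,0,0,0,0]
}}

```text
time_s: 15.6
eef_pos: [0.516, 0.2491, 0.0855]
eef_rot: [0.733, 0.68, 0.001, -0.001]
contact_force: [-0.6, -0.0, -0.1]
width: 0.007
```

```bash
python3 - <<'E'
from h import *
show();print(rel(.515,.249,.079),rel(.515,.249,.0745))
E
```

```text
15.6 [0.516  0.2491 0.0855] jaw -4.3 X [0.076 0.997 0.002] tool z [ 4.0e-04  2.2e-03 -1.0e+00] F [-0.63 -0.01 -0.12] w 0.007
[-0.2 -1.   6.5] [-0.2 -1.  11. ]
```

Emit:
{"method": "move_arm", "body": {
  "travel": [
    [0,-1,3],
    [0,-1,6],
    [0,-1,8],
    [0,-1,10],
    [0,-1,11.5],
    [0,-1,12.5],
    [0,-1,12.5]
  ],
  "twist": [0,0,0,0,0,0,0]
}}

```text
time_s: 16.48
eef_pos: [0.5156, 0.2494, 0.0748]
eef_rot: [0.733, 0.68, 0.002, -0.0]
contact_force: [-1.7, -1.0, 12.8]
width: 0.005
```

The force is above the spring's 6.5 N, so it's on its stop. I'll press slightly more, then lift clear.

Emit:
{"method": "move_arm", "body": {
  "travel": [
    [0,0,1.5],
    [0,0,2],
    [0,0,2]
  ],
  "twist": [0,0,0]
}}

```text
time_s: 16.85
eef_pos: [0.5156, 0.2494, 0.0748]
eef_rot: [0.733, 0.68, 0.002, 0.0]
contact_force: [-2.9, -1.2, 13.9]
width: 0.003
```

Emit:
{"method": "move_arm", "body": {
  "travel": [
    [0,0,-5],
    [0,0,-25],
    [0,0,-65],
    [0,0,-120],
    [25,-45,-120],
    [50,-90,-120],
    [76,-135,-120],
    [102,-181,-120],
    [102,-181,-120]
  ],
  "twist": [0,0,0,0,0,0,0,0,0]
}}

```text
time_s: 17.98
eef_pos: [0.3385, 0.3653, 0.1942]
eef_rot: [0.731, 0.682, 0.001, -0.0]
contact_force: [-0.2, -0.3, 0.3]
width: 0.002
```

```bash
python3 - <<'E'
from h import *
show()
ct=calibration('top');p,d=snapshot('top')
o=np.load('top0.npz');print('dz by button',[(np.median(o['d'][v-3:v+4,u-3:u+4])-np.median(d[v-3:v+4,u-3:u+4])).round(4) for u,v in((278,213),(338,220),(378,210))])
df=cv2.GaussianBlur(cv2.absdiff(p,o['p']).max(2),(5,5),0)[:250,100:440]>30
ys,xs=np.nonzero(df);print('changed px',len(xs),(xs.min()+100,xs.max()+100,ys.min(),ys.max()) if len(xs) else '')
cv2.imwrite('pics/t10.png',cv2.resize(p[150:290,110:420,::-1],None,fx=2.5,fy=2.5))
E
```

```text
17.975 [0.3385 0.3653 0.1942] jaw -4.0 X [0.07  0.998 0.002] tool z [ 2.0e-04  1.5e-03 -1.0e+00] F [-0.2  -0.34  0.33] w 0.002
dz by button [np.float32(1e-04), np.float32(-1e-04), np.float32(-0.0004)]
changed px 0
```

View pics/t10.png

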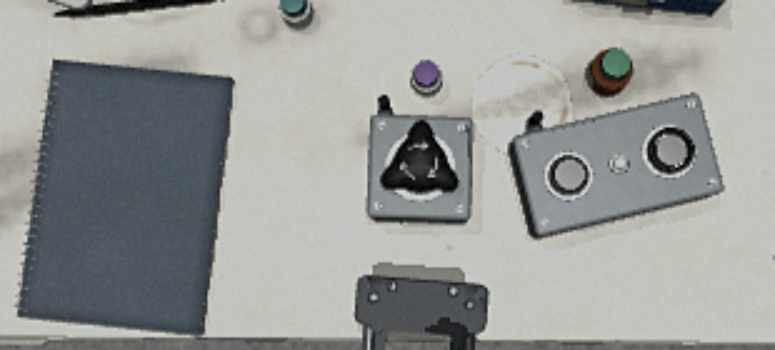

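All three buttons are out, and nothing has moved from the first picture. The reset was on its hard stop: commanding more travel moved it no further. Handing in.

```bash
python3 -c "
from bench import *
print(sign_off())"
```

```text
the job is handed in; nothing more can be done
None
```

The stop-circuit test is done in the order asked and handed in at about 18 s.

- **Stop latched:** I pressed the stop about 8.8 mm in and let go. It stayed latched about 6 to 7 mm down by itself.
- **Stop released:** My first push turned it only about 27° because the fingertip rode out to the lobe tip. It stayed latched and held that angle. A second push closer to the core unlatched it, and it sprang fully out and turned back. Its height and angle then matched the start: dome at 91.9 mm against 91.8 mm by camera, angle -1.7° against -1.8°.
- **Reset pressed:** With the stop out, I pressed the reset to its hard stop. The force was 13 to 14 N, and commanding more travel moved it no further. It then came back out.
- **Last check from above:** All three button tops were within 0.4 mm of their starting heights. The picture of the stations, vial, bottle and log book showed no change from the first one, and the arm was clear of everything.

The start button was never touched, and the highest tool force I read was about 14 N.

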